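# Centre-punch a test coupon through its marking jig

## Task

Take the automatic centre punch out of its stand, put its nose into the guide hole of the marking jig and press it straight down on the coupon until its spring trips with a snap. Go gently, do not ram it after the snap, and trip it nowhere else. Then put it back upright in its stand, fully home, and leave the other things where they are.

Things in the scene. Friction and masses are not known exactly. Their poses are not given: they have to be found in the camera images.
- punch: automatic centre punch, round, bare steel, 0.15 to 0.22 kg, 126 mm long, stands nose down in its stand. Origin on its axis at the underside of its flange; z along the axis to its cap. Flange 30 mm in diameter from 0 to +4 mm, ringed barrel 24 mm in diameter (grip here) from +4 to +62 mm, cap up to +72 mm. Below the origin: nose to -40 mm, tip to -54 mm
- punch_grip (a point): centre of the punch's barrel, on its axis, 33 mm above the underside of the flange; z along the axis towards the cap
- punch_nose (a point): centre of the flat end of the punch's nose, 40 mm below the flange's underside. The nose is 16 mm in diameter, its last 5 mm tapered to 11 mm. The pointed spring tip, 7.6 mm in diameter, stands 14 mm out of it
- punch_hammer (a joint): hammer inside the punch (m): 0 cocked, 0.0025 tripped. The pressed tip sinks into the nose, its force growing from 1 to 10 N over 4.5 mm; at about 10 N the hammer trips and the force drops at once to about 5 N. Pushed on, the tip goes solid at 7.2 mm and the force shoots up; over 17 N harms punch and coupon. Unloaded, tip and hammer spring back
- jig: aluminium marking jig, fixed: base plate 110 x 110 x 12 mm, two columns, and across them along y a bridge 40 x 100 x 20 mm, its top 60 mm above the worktop. Under the bridge's hole a steel coupon 60 x 40 mm lies on the base plate; coupons differ in thickness: its top is 4 to 24 mm above the plate (16 to 36 mm above the worktop), not measured. Origin: centre of the underside, z up
- guide (a point): centre of the mouth of the vertical guide hole through the middle of the jig's bridge, level with the bridge's top, 60 mm above the worktop. Hole 18 mm in diameter with a 3 mm chamfer; z up
- stand: grey punch stand, fixed: foot 84 x 84 x 8 mm with a block 54 x 54 mm on it, 66 mm high in all. The punch's flange rests on the block's top and its tip hangs free in the hole. Origin: centre of the underside, z up
- stand_hole (a point): centre of the mouth of the stand's vertical hole, level with the block's top, 66 mm above the worktop. Hole 18 mm in diameter, 58 mm deep, with a 3 mm chamfer; z up
- sample_cup_1: screw-cap sample cup, 58 mm in diameter, 72 mm high, a bystander; origin at the centre of its underside
- sample_cup_2: screw-cap sample cup, 58 mm in diameter, 72 mm high, a bystander; origin at the centre of its underside
- sample_cup_3: screw-cap sample cup, 58 mm in diameter, 72 mm high, a bystander; origin at the centre of its underside
- pen_1: felt pen 135 mm long and 17 mm thick lying on the worktop, a bystander; origin under its middle, y along it
Things that resemble listed ones, but are neither listed nor needed, are in the scene too. What is meant by the punch is not green, and is the smaller of those in its own colour.

How it is judged:
By the outcome, as a careful person would: the job done as asked, in the order asked, and still so for the second after the job is handed in, with the robot touching nothing.
It also fails if it takes over 61 s, if anything falls off the work surface, if the arm or the gripper's body presses on something with over 40 N, if the wrist force passes 120 N, or if a joint passes its speed limit or range.

## Robot

A 6-joint arm with a two-finger parallel gripper is mounted at the origin on a cart in front of the work surface, level with it; the furniture and walls round the work are solid. World frame = base frame: x ahead of the robot, y to its left, z up, the work surface at z = 0. Lengths are in m, angles in rad, forces in N, time in s.
With the tool pointing down it reaches from about 0.4 to 0.825 m from the base axis. Payload 7 kg.
Tool frame: the origin (TCP) lies midway between the tips of the shut fingers; the grasp point (between the pads) lies 19 mm behind it; z points along the fingers, y is the line along which they close (so a half turn about z gives the same grasp; the last joint's range is limited). The gripper opens to 88 mm and grips with 3 to 60 N. Pads are 19 mm wide; open, the fingers measure 130 mm over their backs; the gripper's body (78 mm by 193 mm) begins 47 mm behind the grasp point.
Start: joints at [-0.816, 0.359, 0.012, 0, -1.224, -0.288], TCP at [0.304, -0.603, 0.227] pointing down, gripper open.
Joint ranges: [-3.07, 3.07], [-1.43, 2.12], [-1.02, 1.25], [-3.03, 1.67], [-3.05, -0], [-3.03, 3.03]. Speed limits (rad/s): [2.39, 2.39, 3.01, 3.14, 3.14, 3.14].

## Interface

Orientations are given as [roll, pitch, yaw] about the fixed x, y, z axes, in that order (R = Rz(yaw) Ry(pitch) Rx(roll)).
In Python, from station import get_state, grab_frame, calibration, job_done, boxes_of, regions_of, spot_point gives the robot as it stands. The module is installed in compiled form; this text tells all that it offers.
- The arm moves only by the tool arm_command, never from a script. Its argument "commands" is a list of rows, each an object of numbers: "tx", "ty", "tz": the shift along the tool's x, y, z each as a share of 25 cm, from -1 to 1; "twist": the turn about the tool's z as a share of 180 degrees, from -1 to 1. A call has exactly 8 rows; each row is the pose to reach, as a shift and turn from the pose commanded when the call began, along the tool's axes at that moment, turning the shorter way round; what a row does not reach only later rows make up. A row lasts 1/12 s, in which the tool goes at most 41.7 mm and 7.16 degrees, less where a joint would pass 70% of its speed; a pose out of reach is approached as far as the arm can. A call with a number of a shift or a turn outside -1 to 1 is refused whole. A call with a gripper value outside its range is refused whole. "claw" is the opening, from 0 (shut) to 1 (fully open), set as the call begins (left out, the last holds). The fingers move at their own pace and stop on an object; "grip_force" is the grip in N (left out, the last holds). Time passes only in rows, so rows that repeat a pose let the fingers close, or fill a call up. It gives the time, the measured TCP pose, the force, the opening and the grip force at its end, in the units of the state.
- get_state(): the state, without advancing time (a new reading comes with each control period).
- grab_frame(name): name is "side" or "top"; returns the picture (420x560x3 uint8, red, green, blue); there is no depth.
- calibration(name): a dict with "camera_matrix" (3x3 intrinsics, pixels), "k1" (the pictures are not rectified: a ray, as slopes to the right and down, at radius r is drawn at 1 + k1 r^2 times it, then the intrinsics apply), "extrinsics" (4x4, takes a point from camera to world coordinates). Camera axes: x right, y down, z forward; pixel columns grow to the right and rows downward; lengths in m; the calibration is good to about 2 mm. A picture is of the moment at which its call begins. calibration takes no time and is no camera call.
- job_done(): hands the job in; it is judged then, once.
Trained networks look in the newest picture that a camera, given by its name, has taken for a name from the list of things; names that differ only in an ending like _2 or _b are one class to them, and where a whole thing is asked for, a point or a joint stands for the part that bears it (a point fixed in the world has none). Each returns a list of dicts, best first, with "score" (0 to 1); they miss things now and then, are a little off and sometimes report something else, mostly with a low value. They report only what shows in the picture. A call takes as long as a camera call. They do not tell look-alikes from the thing itself.
- boxes_of(query, camera): "rect" ([left, top, right, bottom] in pixels, round what is visible of it).
- regions_of(query, camera): "region" (420x560 bool, what is visible of it) and "rect" ([left, top, right, bottom] in pixels, round what is visible of it).
- spot_point(query, camera): "uv" ([column, row] in pixels: a listed point, or the origin of a listed thing).
The state is a dict: "t": time; "q": joint angles; "qd": joint speeds; "joint_efforts": joint torques, N m; "eef_pos": TCP position; "ee_rot": TCP orientation; "force": force on the tool from outside, world axes, zero at the start; "moment": the same for the moment, N m; "width": finger opening in m; "gripper_force": force on a finger pad.
Only numpy, scipy, OpenCV 4.12 (cv2) and the standard library are available. Lean on these libraries where they do the work, as an engineer would, in place of code of your own. Each camera call takes 0.05 s, during which the arm holds its last target. There are 200 camera calls.

## Working session

There is one attempt and no reset: what is moved stays moved. The work goes in short steps, Python scripts to look and compute and a tool call to move; the robot and the scene stay as the last step left them, time stands still between calls to the robot, and variables do not carry over. Pictures are saved under pics/ and viewed, at most 10 in all, crops included, and the job is handed in when it is done.

Besides the shell and the picture viewer there is one more tool, called after "Emit:" in YAML: its name, and indented under it one key for each argument. arm_command: Moves the arm, as the interface text tells. Shift numbers are shares of 25 cm and turn numbers shares of 180 degrees, none past 1 either way. Its arguments: {"type":"object","properties":{"commands":{"type":"array"},"claw":{"type":"number"},"grip_force":{"type":"number"}},"required":["commands"]}

```bash
mkdir -p pics
cat > h.py <<'E'
import numpy as np, cv2
from station import *
def ray(cam,uv):
    c=calibration(cam);K=np.array(c["camera_matrix"]);E=np.array(c["extrinsics"])
    d=np.array([(uv[0]-K[0,2])/K[0,0],(uv[1]-K[1,2])/K[1,1]]);u=d.copy()
    for _ in range(30): u=d/(1+c["k1"]*(u@u))
    r=E[:3,:3]@np.array([u[0],u[1],1]);return E[:3,3],r/np.linalg.norm(r)
def atz(cam,uv,z):
    o,r=ray(cam,uv);return o+r*(z-o[2])/r[2]
def proj(cam,p):
    c=calibration(cam);K=np.array(c["camera_matrix"]);E=np.linalg.inv(np.array(c["extrinsics"]))
    q=E[:3,:3]@np.array(p)+E[:3,3];u=q[:2]/q[2];u=u*(1+c["k1"]*(u@u));return K[:2,:2]@u+K[:2,2]
def tri(a,b):
    (o1,r1),(o2,r2)=ray(*a),ray(*b)
    s=np.linalg.lstsq(np.c_[r1,-r2],o2-o1,rcond=None)[0];p,q=o1+s[0]*r1,o2+s[1]*r2
    return (p+q)/2,np.linalg.norm(p-q)
E
python3 - <<'E'
from h import *
np.set_printoptions(precision=4,suppress=True)
for c in("top","side"):
    im=grab_frame(c);cv2.imwrite(f"pics/{c}0.png",im[:,:,::-1])
    k=calibration(c);print(c,np.array(k["extrinsics"]),k["camera_matrix"],k["k1"])
    for q in("punch","stand","jig"):
        print(c,q,[(round(b["score"],2),np.round(b["rect"])) for b in boxes_of(q,c)])
    for q in("punch_grip","punch_nose","guide","stand_hole"):
        print(c,q,[(round(b["score"],2),np.round(b["uv"],1)) for b in spot_point(q,c)])
s=get_state();print(s)
E
```

```text
top [[ 0.0002 -0.9983  0.0581  0.5635]
 [-0.9997 -0.0016 -0.0235 -0.0355]
 [ 0.0235 -0.0581 -0.998   1.1495]
 [ 0.      0.      0.      1.    ]] [[471.6575   0.     286.9374]
 [  0.     471.6575 210.1264]
 [  0.       0.       1.    ]] -0.053575936536915746
top punch [(0.71, array([284.,  99., 316., 142.])), (0.59, array([358., 281., 422., 312.])), (0.54, array([302., 258., 318., 268.])), (0.48, array([185., 219., 241., 273.])), (0.28, array([359., 174., 388., 198.]))]
top stand [(0.81, array([285., 239., 331., 284.]))]
top jig [(0.93, array([184., 217., 241., 274.]))]
top punch_grip [(0.69, array([398. , 298.6])), (0.47, array([312. , 265.5]))]
top punch_nose [(0.61, array([310.5, 134.3])), (0.57, array([364.5, 280.3])), (0.32, array([309. , 262.4]))]
top guide [(0.97, array([206.9, 245.6])), (0.34, array([312.3, 257.2]))]
top stand_hole [(0.76, array([309.7, 259.8]))]
side [[-0.8808 -0.287   0.3767  0.3222]
 [-0.4734  0.5516 -0.6867  0.547 ]
 [-0.0107 -0.7832 -0.6217  0.6159]
 [ 0.      0.      0.      1.    ]] [[383.5392   0.     281.0484]
 [  0.     383.5392 205.7011]
 [  0.     
[... 318 characters left out ...]
, (0.77, array([217.1, 192.3]))]
side punch_nose [(0.85, array([243.2, 190.7])), (0.83, array([382.6, 201. ])), (0.75, array([346.4, 223.4]))]
side guide [(0.83, array([287.9, 277.1]))]
side stand_hole [(0.64, array([347.8, 210.2]))]
{'t': 0.8, 'q': array([-0.8159,  0.3586,  0.0119, -0.    , -1.2241, -0.2881]), 'qd': array([-0.0016, -0.0002,  0.0002,  0.0005, -0.0006,  0.0009]), 'joint_efforts': array([  0.0017, -58.2285,  29.3288,   7.0021,   0.0125,  -0.0001]), 'eef_pos': array([ 0.3037, -0.6028,  0.2266]), 'ee_rot': array([-3.1416,  0.    , -2.6748]), 'force': array([0.5257, 0.1388, 0.0063]), 'moment': array([-0.0055, -0.0188, -0.0021]), 'gripper_force': 0.0, 'width': 0.08762725472843025}
```

Run:
```python
import cv2,numpy as np
a=cv2.imread("pics/top0.png");b=cv2.imread("pics/side0.png")
cv2.imwrite("pics/top0v.png",cv2.resize(a,(800,600)));
c=b[130:340,180:460];cv2.imwrite("pics/side0v.png",cv2.resize(c,(800,600)))
```

```text
(no output)
```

View pics/top0v.png

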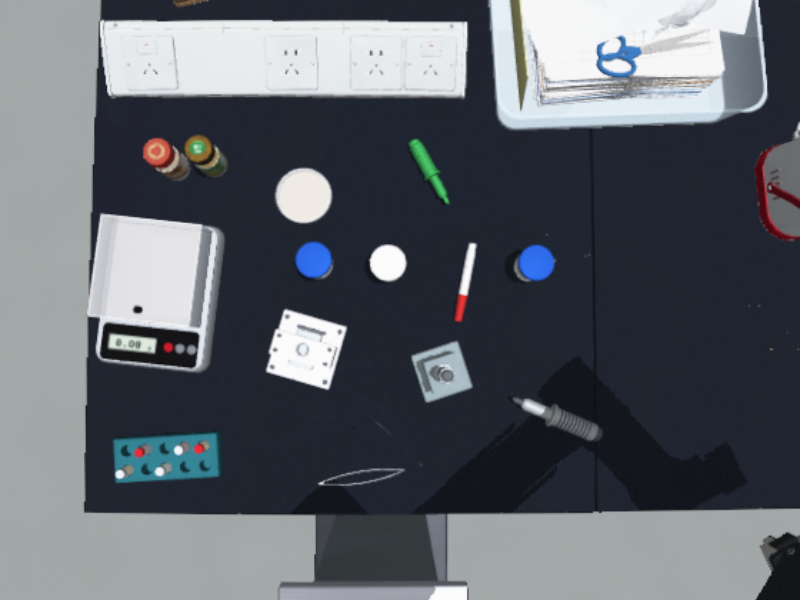

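View pics/side0v.png

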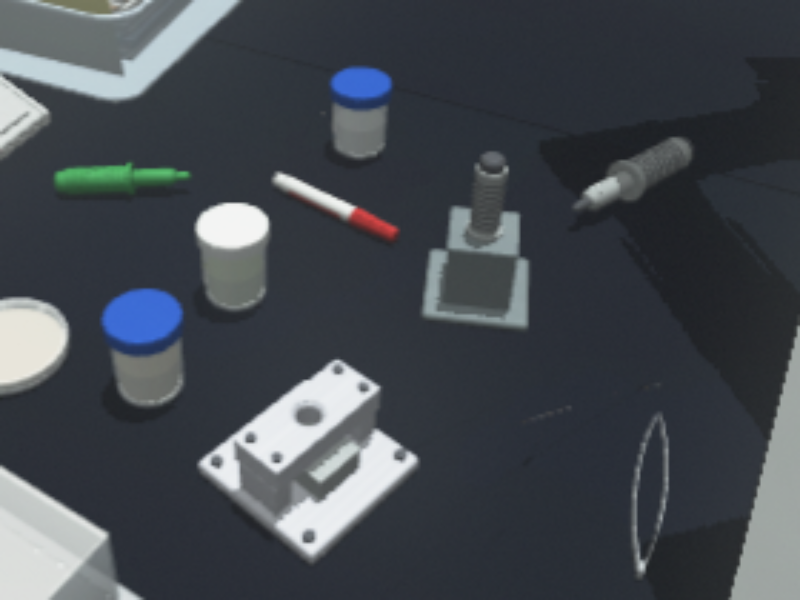

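Candidates by top pixels: a green punch lying at (300,120), a large steel punch lying at (390,296), and a small steel punch upright in the stand at (312,262). The last fits: it isn't green and is the smaller of the steel two. The jig's guide hole is at (207,246).

Run:
```python
from h import *
np.set_printoptions(precision=4,suppress=True)
print("grip",tri(("top",(312,265.5)),("side",(349.3,197.3))))
print("hole",atz("top",(309.7,259.8),.066),atz("side",(347.8,210.2),.066),"gripside z.099",atz("side",(349.3,197.3),.099))
print("nose hidden; guide",atz("top",(206.9,245.6),.06),atz("side",(287.9,277.1),.06))
# jig yaw: bridge-top screw holes in side crop scale
s=lambda x,y:(180+x*280/800,130+y*210/600)
for p in((338,369),(364,387),(251,437),(277,457)): print("screw",atz("side",s(*p),.06)[:2])
# barrel top cap centre
print("cap",atz("side",s(492,158),.138), atz("top",(445*.7,374*.7),.138))
a=cv2.imread("pics/top0.png")[220:330,280:440];b=cv2.imread("pics/side0.png")[165:255,325:425]
c=np.hstack([cv2.resize(a,None,fx=3,fy=3),cv2.resize(b,(300,330))]);cv2.imwrite("pics/cand.png",c)
```

```text
grip (array([ 0.5073, -0.1135,  0.1062]), np.float64(0.011210438458582174))
hole [ 0.5127 -0.1132  0.066 ] [ 0.5135 -0.1157  0.066 ] gripside z.099 [ 0.5151 -0.1204  0.099 ]
nose hidden; guide [0.545  0.1229 0.06  ] [0.5449 0.1179 0.06  ]
screw [0.5481 0.0673]
screw [0.525  0.0741]
screw [0.5714 0.1479]
screw [0.5485 0.1544]
cap [ 0.5099 -0.113   0.138 ] [ 0.5118 -0.1119  0.138 ]
```

View pics/cand.png

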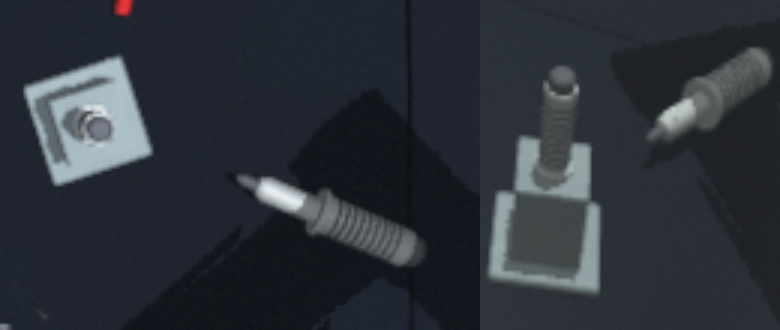

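Emit:
arm_command:
  commands:
    - {"tx": -0.14,"ty": 0.12}
    - {"tx": -0.27,"ty": 0.23}
    - {"tx": -0.41,"ty": 0.34}
    - {"tx": -0.54,"ty": 0.46}
    - {"tx": -0.68,"ty": 0.57}
    - {"tx": -0.82,"ty": 0.69}
    - {"tx": -0.92,"ty": 0.78}
    - {"tx": -0.98,"ty": 0.83}
  claw: 1
  grip_force: 15

```text
invalid input
```

Emit:
arm_command:
  commands:
    - {"tx": -0.14,"ty": 0.12,"tz": 0,"twist": 0}
    - {"tx": -0.27,"ty": 0.23,"tz": 0,"twist": 0}
    - {"tx": -0.41,"ty": 0.34,"tz": 0,"twist": 0}
    - {"tx": -0.54,"ty": 0.46,"tz": 0,"twist": 0}
    - {"tx": -0.68,"ty": 0.57,"tz": 0,"twist": 0}
    - {"tx": -0.82,"ty": 0.69,"tz": 0,"twist": 0}
    - {"tx": -0.92,"ty": 0.78,"tz": 0,"twist": 0}
    - {"tx": -0.98,"ty": 0.83,"tz": 0,"twist": 0}
  claw: 1
  grip_force: 15

```text
t: 1.47
eef_pos: [0.4298, -0.3046, 0.227]
ee_rot: [-3.141, 0.001, -2.674]
force: [0.5, -0.8, -0.9]
width: 0.0873
gripper_force: 0.0
```

Emit:
arm_command:
  commands:
    - {"tx": -0.13,"ty": 0.11,"tz": 0,"twist": 0}
    - {"tx": -0.26,"ty": 0.22,"tz": 0,"twist": 0}
    - {"tx": -0.39,"ty": 0.33,"tz": 0,"twist": 0}
    - {"tx": -0.52,"ty": 0.43,"tz": 0.05,"twist": 0}
    - {"tx": -0.6,"ty": 0.51,"tz": 0.1,"twist": 0}
    - {"tx": -0.645,"ty": 0.543,"tz": 0.11,"twist": 0}
    - {"tx": -0.645,"ty": 0.543,"tz": 0.11,"twist": 0}
    - {"tx": -0.645,"ty": 0.543,"tz": 0.11,"twist": 0}

```text
t: 2.13
eef_pos: [0.5122, -0.1129, 0.199]
ee_rot: [-3.142, -0.001, -2.673]
force: [0.4, -0.1, -0.1]
width: 0.0875
gripper_force: 0.0
```

Run:
```python
from h import *
np.set_printoptions(precision=4,suppress=True)
for c in("top","side"):
    im=grab_frame(c)[:,:,::-1];cv2.imwrite(f"pics/{c}1.png",im)
print(get_state()["eef_pos"])
t=cv2.imread("pics/top0.png")[225:265,187:227];s=cv2.imread("pics/side0.png")[254:294,268:308]
w=cv2.imread("pics/side1.png")[60:240,280:420]
big=lambda a,n:cv2.resize(a,n,interpolation=cv2.INTER_CUBIC)
cv2.imwrite("pics/v1.png",np.hstack([np.vstack([big(t,(300,300)),big(s,(300,300))]),big(w,(467,600))]))
```

```text
[ 0.512  -0.114   0.1995]
```

View pics/v1.png

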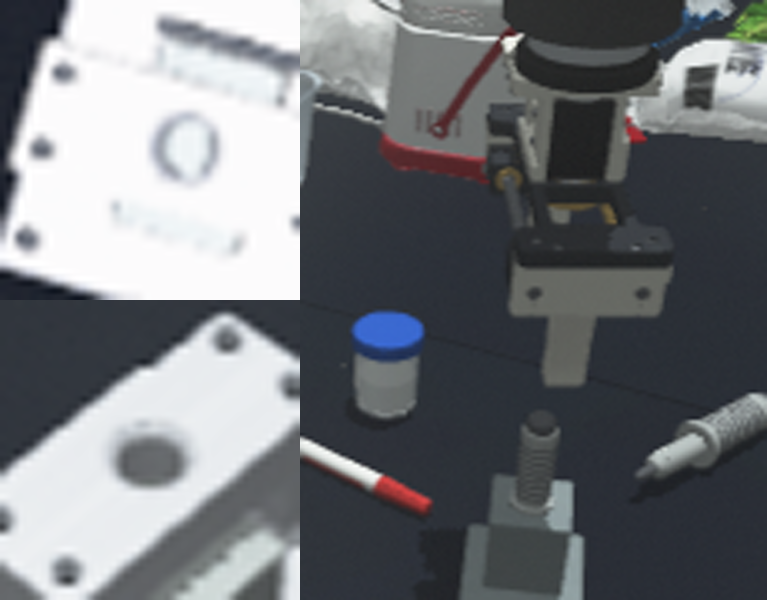

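Run:
```python
from h import *
np.set_printoptions(precision=4,suppress=True)
g,sd=("top",(211.3,244.2)),("side",(287.5,274.2))
print("guide",atz(*g,.06),atz(*sd,.06),tri(g,sd))
y=np.array([-.4499,.893,0])
for sgn in(1,-1): print("fingertip proj",proj("side",np.array([.512,-.114,.1995])+sgn*y*.05))
print("cap proj",proj("side",[.512,-.114,.138]),"seen",(352,60+415*.3))
print("tip seen",(280+265*.3,60+382*.3))
for p in [(352.3,60+419*.3)]: print(atz("side",p,.138))
```

```text
guide [0.5482 0.1129 0.06  ] [0.5489 0.1119 0.06  ] (array([0.5483, 0.1128, 0.0611]), np.float64(0.0002708530789858751))
fingertip proj [357.737  173.8294]
fingertip proj [351.6906 147.8829]
cap proj [351.4429 184.7966] seen (352, 184.5)
tip seen (359.5, 174.6)
[ 0.5092 -0.1117  0.138 ]
```

Emit:
arm_command:
  commands:
    - {"tx": -0.005,"ty": 0,"tz": 0.08,"twist": 0}
    - {"tx": -0.005,"ty": 0,"tz": 0.17,"twist": 0}
    - {"tx": -0.005,"ty": 0,"tz": 0.26,"twist": 0}
    - {"tx": -0.005,"ty": 0,"tz": 0.35,"twist": 0}
    - {"tx": -0.005,"ty": 0,"tz": 0.42,"twist": 0}
    - {"tx": -0.005,"ty": 0,"tz": 0.46,"twist": 0}
    - {"tx": -0.005,"ty": 0,"tz": 0.478,"twist": 0}
    - {"tx": -0.005,"ty": 0,"tz": 0.478,"twist": 0}

```text
t: 2.9
eef_pos: [0.5128, -0.1136, 0.0792]
ee_rot: [3.141, -0.001, -2.676]
force: [0.5, 0.2, 0.3]
width: 0.0877
gripper_force: 0.0
```

Emit:
arm_command:
  commands:
    - {"tx": 0,"ty": 0,"tz": 0,"twist": 0}
    - {"tx": 0,"ty": 0,"tz": 0,"twist": 0}
    - {"tx": 0,"ty": 0,"tz": 0,"twist": 0}
    - {"tx": 0,"ty": 0,"tz": 0,"twist": 0}
    - {"tx": 0,"ty": 0,"tz": 0,"twist": 0}
    - {"tx": 0,"ty": 0,"tz": 0,"twist": 0}
    - {"tx": 0,"ty": 0,"tz": 0,"twist": 0}
    - {"tx": 0,"ty": 0,"tz": 0,"twist": 0}
  claw: 0.22
  grip_force: 5

```text
t: 3.57
eef_pos: [0.5132, -0.1128, 0.0796]
ee_rot: [-3.142, 0.0, -2.675]
force: [0.3, 0.2, 0.6]
width: 0.04
gripper_force: 0.0
```

Emit:
arm_command:
  commands:
    - {"tx": 0,"ty": 0,"tz": 0,"twist": 0}
    - {"tx": 0,"ty": 0,"tz": 0,"twist": 0}
    - {"tx": 0,"ty": 0,"tz": 0,"twist": 0}
    - {"tx": 0,"ty": 0,"tz": 0,"twist": 0}
    - {"tx": 0,"ty": 0,"tz": 0,"twist": 0}
    - {"tx": 0,"ty": 0,"tz": 0,"twist": 0}
    - {"tx": 0,"ty": 0,"tz": 0,"twist": 0}
    - {"tx": 0,"ty": 0,"tz": 0,"twist": 0}
  claw: 0
  grip_force: 5

```text
t: 4.23
eef_pos: [0.5133, -0.113, 0.0796]
ee_rot: [-3.141, 0.0, -2.675]
force: [1.2, -3.3, -0.1]
width: 0.0241
gripper_force: 5.0
```

Run:
```python
from h import *
np.set_printoptions(precision=4,suppress=True)
s=get_state();print(s["force"],s["moment"],s["width"],s["gripper_force"])
im=grab_frame("side")[:,:,::-1];cv2.imwrite("pics/side2.png",im)
cv2.imwrite("pics/v2.png",cv2.resize(im[140:260,280:420],(700,600),interpolation=cv2.INTER_CUBIC))
```

```text
[ 1.2086 -3.3119 -0.068 ] [-1.0366 -0.5392  0.027 ] 0.02406385283551917 4.996525458991528
```

View pics/v2.png

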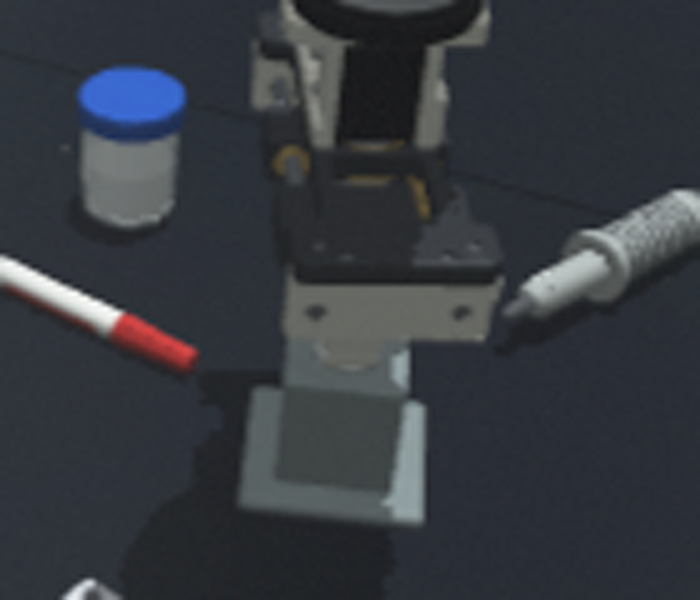

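Run:
```python
from h import *
y=np.array([-.4499,.893,0]);p=np.array([.5133,-.113,0])
print("flange",proj("side",p+[0,0,.068]),"seen",(280+350*.2,140+355*.2))
for d in(.02,.04,.06):
  for z in(.126,.15): print(d,z,proj("side",p+y*d+[0,0,z]))
print("base bottom edge seen x",280+388*.2,"row",140+340*.2)
```

```text
flange [347.53202283 210.21302071] seen (350.0, 211.0)
0.02 0.126 [351.21465085 194.95395169]
0.02 0.15 [352.40322064 185.72997312]
0.04 0.126 [352.33556796 200.71761488]
0.04 0.15 [353.56876409 191.41934766]
0.06 0.126 [353.50167298 206.71183827]
0.06 0.15 [354.78216958 197.34061167]
base bottom edge seen x 357.6 row 208.0
```

Emit:
arm_command:
  commands:
    - {"tx": 0,"ty": -0.002,"tz": 0,"twist": 0}
    - {"tx": 0,"ty": -0.004,"tz": 0,"twist": 0}
    - {"tx": 0,"ty": -0.004,"tz": 0,"twist": 0}
    - {"tx": 0,"ty": -0.004,"tz": 0,"twist": 0}
    - {"tx": 0,"ty": -0.004,"tz": 0,"twist": 0}
    - {"tx": 0,"ty": -0.004,"tz": 0,"twist": 0}
    - {"tx": 0,"ty": -0.004,"tz": 0,"twist": 0}
    - {"tx": 0,"ty": -0.004,"tz": 0,"twist": 0}

```text
t: 4.95
eef_pos: [0.5136, -0.1136, 0.0796]
ee_rot: [3.141, -0.0, -2.675]
force: [-1.9, 2.2, 1.8]
width: 0.0239
gripper_force: 5.0
```

Emit:
arm_command:
  commands:
    - {"tx": 0,"ty": 0.002,"tz": 0,"twist": 0}
    - {"tx": 0,"ty": 0.002,"tz": 0,"twist": 0}
    - {"tx": 0,"ty": 0.002,"tz": 0,"twist": 0}
    - {"tx": 0,"ty": 0.002,"tz": 0,"twist": 0}
    - {"tx": 0,"ty": 0.002,"tz": 0,"twist": 0}
    - {"tx": 0,"ty": 0.002,"tz": 0,"twist": 0}
    - {"tx": 0,"ty": 0.002,"tz": 0,"twist": 0}
    - {"tx": 0,"ty": 0.002,"tz": 0,"twist": 0}
  grip_force: 45

```text
t: 5.62
eef_pos: [0.5135, -0.1135, 0.0796]
ee_rot: [-3.141, 0.0, -2.675]
force: [0.5, -1.8, 0.3]
width: 0.0235
gripper_force: 45.0
```

Emit:
arm_command:
  commands:
    - {"tx": 0,"ty": 0,"tz": -0.02,"twist": 0}
    - {"tx": 0,"ty": 0,"tz": -0.06,"twist": 0}
    - {"tx": 0,"ty": 0,"tz": -0.12,"twist": 0}
    - {"tx": 0,"ty": 0,"tz": -0.19,"twist": 0}
    - {"tx": 0,"ty": 0,"tz": -0.27,"twist": 0}
    - {"tx": 0,"ty": 0,"tz": -0.34,"twist": 0}
    - {"tx": 0,"ty": 0,"tz": -0.39,"twist": 0}
    - {"tx": 0,"ty": 0,"tz": -0.4,"twist": 0}

```text
t: 6.28
eef_pos: [0.5142, -0.1131, 0.1826]
ee_rot: [-3.14, 0.003, -2.674]
force: [0.6, 0.4, -2.4]
width: 0.0234
gripper_force: 45.0
```

Emit:
arm_command:
  commands:
    - {"tx": -0.05,"ty": 0.07,"tz": 0,"twist": 0}
    - {"tx": -0.13,"ty": 0.18,"tz": 0,"twist": 0}
    - {"tx": -0.22,"ty": 0.31,"tz": 0,"twist": 0}
    - {"tx": -0.31,"ty": 0.44,"tz": 0,"twist": 0}
    - {"tx": -0.4,"ty": 0.56,"tz": 0,"twist": 0}
    - {"tx": -0.48,"ty": 0.67,"tz": 0,"twist": 0}
    - {"tx": -0.52,"ty": 0.73,"tz": 0,"twist": 0}
    - {"tx": -0.531,"ty": 0.744,"tz": 0,"twist": 0}

```text
t: 6.95
eef_pos: [0.5479, 0.1155, 0.1788]
ee_rot: [3.141, -0.001, -2.672]
force: [-0.2, -0.9, -1.8]
width: 0.0231
gripper_force: 45.0
```

Emit:
arm_command:
  commands:
    - {"tx": 0,"ty": 0,"tz": 0.01,"twist": 0}
    - {"tx": 0,"ty": 0,"tz": 0.02,"twist": 0}
    - {"tx": 0,"ty": 0,"tz": 0.03,"twist": 0}
    - {"tx": 0,"ty": 0,"tz": 0.04,"twist": 0}
    - {"tx": 0,"ty": 0,"tz": 0.05,"twist": 0}
    - {"tx": 0,"ty": 0,"tz": 0.06,"twist": 0}
    - {"tx": 0,"ty": 0,"tz": 0.06,"twist": 0}
    - {"tx": 0,"ty": 0,"tz": 0.06,"twist": 0}

```text
t: 7.62
eef_pos: [0.5482, 0.1121, 0.1644]
ee_rot: [-3.142, -0.0, -2.675]
force: [-0.2, -0.9, -1.9]
width: 0.0228
gripper_force: 45.0
```

Run:
```python
from h import *
np.set_printoptions(precision=4,suppress=True)
s=get_state();p=s["eef_pos"];print(s["t"],p,s["force"],s["ee_rot"])
im=grab_frame("side")[:,:,::-1];cv2.imwrite("pics/side3.png",im)
print([(round(b["score"],2),np.round(b["uv"],1)) for b in spot_point("punch_nose","side")])
fz=p[2]+.019-.033
print("flange",proj("side",[p[0],p[1],fz]),"nose",proj("side",[p[0],p[1],fz-.04]),"tip",proj("side",[p[0],p[1],fz-.054]),fz-.054)
cv2.imwrite("pics/v3.png",cv2.resize(im[200:300,240:340],(600,600),interpolation=cv2.INTER_CUBIC))
```

```text
7.6167 [0.5482 0.1121 0.1644] [-0.1903 -0.9284 -1.8642] [-3.1416 -0.0003 -2.6753]
[(0.76, array([383.1, 199.7])), (0.67, array([290.5, 255.6])), (0.67, array([239.4, 192.1]))]
flange [287.7946 239.7765] nose [287.7905 255.7811] tip [287.7892 261.1176] 0.09644120847091803
```

View pics/v3.png

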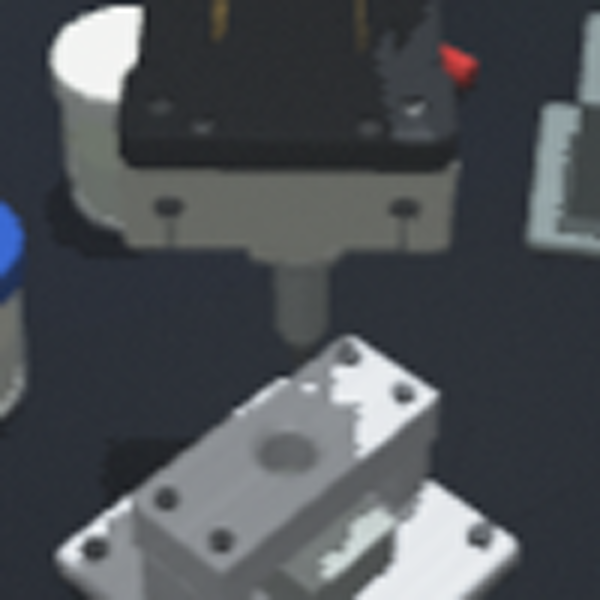

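Run:
```python
from h import *
np.set_printoptions(precision=4,suppress=True)
im=grab_frame("side")
for r in regions_of("punch","side"):
    m=r["region"];ys,xs=np.nonzero(m);print(round(r["score"],2),np.round(r["rect"]),m.sum())
    if 280<np.mean(xs)<300:
        for y in range(ys.min(),ys.max()+1):
            x=xs[ys==y]; print(y,x.min(),x.max(),end="; ")
g=cv2.cvtColor(im,cv2.COLOR_RGB2GRAY).astype(int)
for y in range(238,266): print(y,g[y,278:303])
s=get_state();print(s["width"],s["moment"],s["t"])
```

```text
0.75 [381. 178. 421. 207.] 438
0.61 [198. 190. 243. 197.] 359
0.41 [286. 243. 299. 261.] 129
242 295 296; 243 294 294; 244 287 294; 245 286 294; 246 286 294; 247 286 294; 248 286 294; 249 286 294; 250 286 294; 251 286 294; 252 286 294; 253 286 294; 254 286 294; 255 287 293; 256 287 293; 257 288 292; 258 288 292; 259 289 291; 260 290 290; 238 [104 104 104 104 104 105 104 105 105 105 105 104 105 105 104 104 104 104
 103 105 104 104 105 105 104]
239 [104 104 105 104 105 104 104 105 104 104 104 105 104 105 105 103 104 104
 104 104 104 104 104 104 104]
240 [104 104 105 104 105 105 104 105 105 104 104 104 105 105 105 105 104 104
 105 105 104 103 104 105 104]
241 [ 73  74  75  89 104 103 104 104 104 103 103 102 104 103 104 103 107 109
 103  89  82  84  83  83  84]
242 [ 51  51  53  82 103 104 105 104 104 104 103 103 104 103 103 103 105  97
  79  64  55  55  56  57  56]
243 [ 50  49  48  60  74  80  88  94  94  96 101 103 102 101  95  92  87  77
  60  52  50  48  49  51  50]
244 [48 50 50 51 54 55 59 68 80 86 89 88 88 87 84 82 72 57 51 50 50 49 50 49
 49]
245 [49 48 50 49 49 49 48 62 79 84 8
[... 1289 characters left out ...]
223]
260 [ 50  49  49  51  50  49  49  50  49  51  50  50  60 103 133 139 143 140
 136 116  90 142 211 231 231]
261 [ 50  51  49  50  50  49  50  52  51  51  49  71 111 138 144 142 142 188
 223 222 220 222 228 231 233]
262 [ 49  49  50  50  50  50  50  50  50  50  71 112 139 143 142 143 142 199
 232 232 232 231 232 233 235]
263 [ 49  48  50  50  48  50  50  88 166 185 142 139 142 143 141 142 142 199
 232 232 232 232 234 234 235]
264 [ 49  50  49  49  49  61 125 175 180 160 146 142 188 223 197 142 142 198
 231 232 233 234 235 235 234]
265 [ 51  49  49  50  81 169 207 179 152 143 142 143 156 173 160 143 142 197
 232 233 234 235 235 234 234]
0.023391345052308884 [-0.0007 -0.0225  0.0312] 7.8167
```

Emit:
arm_command:
  commands:
    - {"tx": -0.01,"ty": -0.004,"tz": 0,"twist": 0}
    - {"tx": -0.01,"ty": -0.004,"tz": 0.03,"twist": 0}
    - {"tx": -0.01,"ty": -0.004,"tz": 0.06,"twist": 0}
    - {"tx": -0.01,"ty": -0.004,"tz": 0.09,"twist": 0}
    - {"tx": -0.01,"ty": -0.004,"tz": 0.12,"twist": 0}
    - {"tx": -0.01,"ty": -0.004,"tz": 0.14,"twist": 0}
    - {"tx": -0.01,"ty": -0.004,"tz": 0.15,"twist": 0}
    - {"tx": -0.01,"ty": -0.004,"tz": 0.15,"twist": 0}

```text
t: 8.48
eef_pos: [0.5505, 0.1126, 0.1261]
ee_rot: [-3.142, -0.002, -2.675]
force: [-0.6, 0.3, -2.8]
width: 0.0232
gripper_force: 45.0
```

Run:
```python
from h import *
s=get_state();print(s["t"],s["eef_pos"],s["force"],s["width"])
im=grab_frame("side")[:,:,::-1];cv2.imwrite("pics/side4.png",im)
cv2.imwrite("pics/v4.png",cv2.resize(im[235:305,250:320],(600,600),interpolation=cv2.INTER_CUBIC))
```

```text
8.4833 [0.55050879 0.11255594 0.1260941 ] [-0.55965505  0.30712834 -2.75778267] 0.02321175920933135
```

View pics/v4.png

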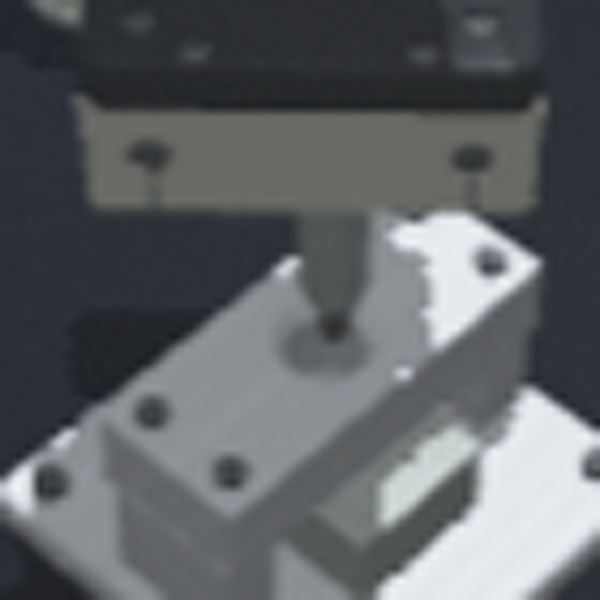

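Emit:
arm_command:
  commands:
    - {"tx": -0.007,"ty": 0.01,"tz": -0.01,"twist": 0}
    - {"tx": -0.007,"ty": 0.01,"tz": -0.01,"twist": 0}
    - {"tx": -0.007,"ty": 0.01,"tz": 0,"twist": 0}
    - {"tx": -0.007,"ty": 0.01,"tz": 0.01,"twist": 0}
    - {"tx": -0.007,"ty": 0.01,"tz": 0.02,"twist": 0}
    - {"tx": -0.007,"ty": 0.01,"tz": 0.02,"twist": 0}
    - {"tx": -0.007,"ty": 0.01,"tz": 0.02,"twist": 0}
    - {"tx": -0.007,"ty": 0.01,"tz": 0.02,"twist": 0}

```text
t: 9.2
eef_pos: [0.5514, 0.1157, 0.122]
ee_rot: [-3.142, -0.0, -2.675]
force: [0.5, 0.2, -1.3]
width: 0.0236
gripper_force: 45.0
```

Run:
```python
from h import *
s=get_state();print(s["t"],s["eef_pos"],s["force"],s["width"])
im=grab_frame("side")[:,:,::-1];cv2.imwrite("pics/side5.png",im)
cv2.imwrite("pics/v5.png",cv2.resize(im[250:300,260:310],(600,600),interpolation=cv2.INTER_CUBIC))
```

```text
9.2 [0.55137571 0.11574368 0.12202603] [ 0.52754285  0.15991108 -1.34946213] 0.023560837993831605
```

View pics/v5.png

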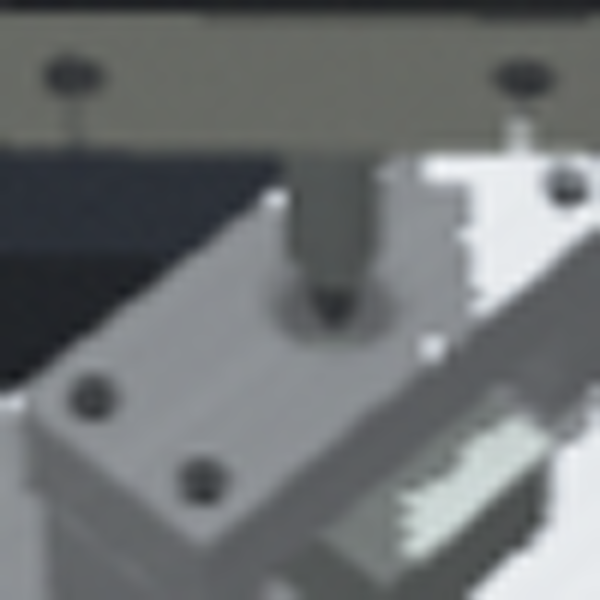

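Emit:
arm_command:
  commands:
    - {"tx": 0,"ty": 0,"tz": 0.008,"twist": 0}
    - {"tx": 0,"ty": 0,"tz": 0.016,"twist": 0}
    - {"tx": 0,"ty": 0,"tz": 0.024,"twist": 0}
    - {"tx": 0,"ty": 0,"tz": 0.032,"twist": 0}
    - {"tx": 0,"ty": 0,"tz": 0.04,"twist": 0}
    - {"tx": 0,"ty": 0,"tz": 0.048,"twist": 0}
    - {"tx": 0,"ty": 0,"tz": 0.052,"twist": 0}
    - {"tx": 0,"ty": 0,"tz": 0.052,"twist": 0}

```text
t: 9.92
eef_pos: [0.5512, 0.1157, 0.1087]
ee_rot: [-3.142, -0.001, -2.675]
force: [-0.6, -0.3, -1.6]
width: 0.0234
gripper_force: 45.0
```

Emit:
arm_command:
  commands:
    - {"tx": 0,"ty": 0,"tz": 0.003,"twist": 0}
    - {"tx": 0,"ty": 0,"tz": 0.006,"twist": 0}
    - {"tx": 0,"ty": 0,"tz": 0.009,"twist": 0}
    - {"tx": 0,"ty": 0,"tz": 0.012,"twist": 0}
    - {"tx": 0,"ty": 0,"tz": 0.014,"twist": 0}
    - {"tx": 0,"ty": 0,"tz": 0.016,"twist": 0}
    - {"tx": 0,"ty": 0,"tz": 0.016,"twist": 0}
    - {"tx": 0,"ty": 0,"tz": 0.016,"twist": 0}

```text
t: 10.58
eef_pos: [0.5514, 0.1156, 0.1051]
ee_rot: [-3.141, -0.0, -2.675]
force: [1.1, -2.0, -1.3]
width: 0.0234
gripper_force: 45.0
```

Emit:
arm_command:
  commands:
    - {"tx": 0,"ty": 0,"tz": 0.003,"twist": 0}
    - {"tx": 0,"ty": 0,"tz": 0.006,"twist": 0}
    - {"tx": 0,"ty": 0,"tz": 0.009,"twist": 0}
    - {"tx": 0,"ty": 0,"tz": 0.012,"twist": 0}
    - {"tx": 0,"ty": 0,"tz": 0.012,"twist": 0}
    - {"tx": 0,"ty": 0,"tz": 0.012,"twist": 0}
    - {"tx": 0,"ty": 0,"tz": 0.012,"twist": 0}
    - {"tx": 0,"ty": 0,"tz": 0.012,"twist": 0}

```text
t: 11.25
eef_pos: [0.5513, 0.1156, 0.102]
ee_rot: [-3.142, -0.0, -2.675]
force: [1.6, -3.7, -1.8]
width: 0.0232
gripper_force: 45.0
```

Emit:
arm_command:
  commands:
    - {"tx": 0,"ty": -0.003,"tz": 0,"twist": 0}
    - {"tx": 0,"ty": -0.006,"tz": 0,"twist": 0}
    - {"tx": 0,"ty": -0.006,"tz": 0,"twist": 0}
    - {"tx": 0,"ty": -0.006,"tz": 0,"twist": 0}
    - {"tx": 0,"ty": -0.006,"tz": 0,"twist": 0}
    - {"tx": 0,"ty": -0.006,"tz": 0,"twist": 0}
    - {"tx": 0,"ty": -0.006,"tz": 0,"twist": 0}
    - {"tx": 0,"ty": -0.006,"tz": 0,"twist": 0}

```text
t: 11.92
eef_pos: [0.552, 0.1145, 0.102]
ee_rot: [3.142, -0.0, -2.675]
force: [-0.1, 0.4, -1.1]
width: 0.0231
gripper_force: 45.0
```

Emit:
arm_command:
  commands:
    - {"tx": 0,"ty": 0,"tz": 0.003,"twist": 0}
    - {"tx": 0,"ty": 0,"tz": 0.006,"twist": 0}
    - {"tx": 0,"ty": 0,"tz": 0.009,"twist": 0}
    - {"tx": 0,"ty": 0,"tz": 0.012,"twist": 0}
    - {"tx": 0,"ty": 0,"tz": 0.012,"twist": 0}
    - {"tx": 0,"ty": 0,"tz": 0.012,"twist": 0}
    - {"tx": 0,"ty": 0,"tz": 0.012,"twist": 0}
    - {"tx": 0,"ty": 0,"tz": 0.012,"twist": 0}

```text
t: 12.58
eef_pos: [0.5521, 0.1145, 0.0991]
ee_rot: [-3.142, 0.0, -2.675]
force: [-0.4, -0.4, -0.8]
width: 0.0234
gripper_force: 45.0
```

Emit:
arm_command:
  commands:
    - {"tx": 0,"ty": 0,"tz": 0.003,"twist": 0}
    - {"tx": 0,"ty": 0,"tz": 0.006,"twist": 0}
    - {"tx": 0,"ty": 0,"tz": 0.009,"twist": 0}
    - {"tx": 0,"ty": 0,"tz": 0.01,"twist": 0}
    - {"tx": 0,"ty": 0,"tz": 0.01,"twist": 0}
    - {"tx": 0,"ty": 0,"tz": 0.01,"twist": 0}
    - {"tx": 0,"ty": 0,"tz": 0.01,"twist": 0}
    - {"tx": 0,"ty": 0,"tz": 0.01,"twist": 0}

```text
t: 13.25
eef_pos: [0.5522, 0.1145, 0.0967]
ee_rot: [-3.142, 0.0, -2.675]
force: [-0.2, -0.6, 3.6]
width: 0.0231
gripper_force: 45.0
```

Emit:
arm_command:
  commands:
    - {"tx": 0,"ty": 0,"tz": 0.001,"twist": 0}
    - {"tx": 0,"ty": 0,"tz": 0.002,"twist": 0}
    - {"tx": 0,"ty": 0,"tz": 0.003,"twist": 0}
    - {"tx": 0,"ty": 0,"tz": 0.004,"twist": 0}
    - {"tx": 0,"ty": 0,"tz": 0.005,"twist": 0}
    - {"tx": 0,"ty": 0,"tz": 0.006,"twist": 0}
    - {"tx": 0,"ty": 0,"tz": 0.006,"twist": 0}
    - {"tx": 0,"ty": 0,"tz": 0.006,"twist": 0}

```text
t: 13.92
eef_pos: [0.5522, 0.1145, 0.0953]
ee_rot: [-3.142, 0.0, -2.675]
force: [-0.6, -0.7, 6.0]
width: 0.0233
gripper_force: 45.0
```

Emit:
arm_command:
  commands:
    - {"tx": 0,"ty": 0,"tz": 0.001,"twist": 0}
    - {"tx": 0,"ty": 0,"tz": 0.002,"twist": 0}
    - {"tx": 0,"ty": 0,"tz": 0.003,"twist": 0}
    - {"tx": 0,"ty": 0,"tz": 0.004,"twist": 0}
    - {"tx": 0,"ty": 0,"tz": 0.005,"twist": 0}
    - {"tx": 0,"ty": 0,"tz": 0.005,"twist": 0}
    - {"tx": 0,"ty": 0,"tz": 0.005,"twist": 0}
    - {"tx": 0,"ty": 0,"tz": 0.005,"twist": 0}

```text
t: 14.58
eef_pos: [0.5521, 0.1145, 0.0938]
ee_rot: [-3.142, 0.0, -2.675]
force: [0.0, -0.4, 3.3]
width: 0.0235
gripper_force: 45.0
```

The force fell from about 8 to 5 N, so the punch has snapped. Now withdrawing.

Emit:
arm_command:
  commands:
    - {"tx": 0,"ty": 0,"tz": -0.02,"twist": 0}
    - {"tx": 0,"ty": 0,"tz": -0.05,"twist": 0}
    - {"tx": 0,"ty": 0,"tz": -0.1,"twist": 0}
    - {"tx": 0,"ty": 0,"tz": -0.17,"twist": 0}
    - {"tx": 0,"ty": 0,"tz": -0.24,"twist": 0}
    - {"tx": 0,"ty": 0,"tz": -0.31,"twist": 0}
    - {"tx": 0,"ty": 0,"tz": -0.35,"twist": 0}
    - {"tx": 0,"ty": 0,"tz": -0.36,"twist": 0}

```text
t: 15.25
eef_pos: [0.5526, 0.1148, 0.1857]
ee_rot: [3.141, 0.003, -2.675]
force: [0.1, 0.7, -1.9]
width: 0.0234
gripper_force: 45.0
```

Run:
```python
from h import *
grab_frame("side")
s=get_state();p=s["eef_pos"];print(s["t"],p,s["force"],s["width"],s["ee_rot"])
g=cv2.cvtColor(grab_frame("side"),cv2.COLOR_RGB2GRAY).astype(int)
r,c=np.round(proj("side",[p[0],p[1],p[2]-.0536])).astype(int)[::-1]
print(r,c)
for y in range(r-10,r+6): print(y,g[y,c-9:c+12])
d=np.array([.5135,-.1135,.1796])-p;y=s["ee_rot"][2]
print("shares",np.array([d@[np.cos(y),np.sin(y),0],d@[np.sin(y),-np.cos(y),0],-d[2]])/.25)
```

```text
15.3 [0.55228773 0.11467522 0.18495365] [ 0.71829698 -0.29540724 -2.08623616] 0.023007314737673118 [ 3.14128422e+00  1.72431518e-03 -2.67487547e+00]
248 285
238 [48 47 48 50 48 50 55 73 83 85 85 84 82 80 78 70 53 50 48 50 49]
239 [48 49 48 49 49 48 56 73 82 84 85 83 82 80 77 68 53 49 50 49 50]
240 [50 49 47 49 48 48 55 73 82 83 84 84 81 80 78 67 52 49 49 48 50]
241 [49 48 48 48 49 49 56 73 82 83 85 83 81 80 78 68 52 50 48 49 49]
242 [48 49 49 48 49 49 56 72 83 83 84 83 82 79 78 68 53 49 49 50 49]
243 [49 49 49 48 48 49 56 72 82 83 84 83 81 79 79 69 53 49 49 49 48]
244 [50 49 49 48 49 49 56 72 83 83 84 83 81 79 77 68 53 49 48 49 50]
245 [48 49 49 50 48 49 57 71 82 82 82 83 80 78 77 67 52 49 49 50 48]
246 [49 48 48 49 49 49 56 72 81 82 83 83 81 79 77 68 52 50 49 49 50]
247 [47 49 50 49 48 49 51 61 75 82 82 83 81 79 72 58 49 49 49 50 49]
248 [48 49 48 48 48 50 49 50 62 76 83 83 81 72 59 50 50 49 50 49 50]
249 [49 49 48 48 49 49 49 49 51 58 66 69 67 60 50 49 49 50 49 51 49]
250 [50 48 48 49 49 50 48 48 49 52 53 54 53 51 49 49 50 49 50 49 50]
251 [48 50 48 49 49 49 50 49 49 51 52 51 49 49 50 49 49 49 50 50 50]
252 [49 48 50 49 49 48 49 48 48 50 51 52 50 48 49 50 49 50 49 49 50]
253 [49 49 49 49 50 49 48 50 49 50 50 49 50 50 49 49 50 51 48 51 49]
shares [ 0.54923372 -0.74527647  0.02141462]
```

Emit:
arm_command:
  commands:
    - {"tx": 0.05,"ty": -0.07,"tz": 0,"twist": 0}
    - {"tx": 0.13,"ty": -0.18,"tz": 0,"twist": 0}
    - {"tx": 0.23,"ty": -0.31,"tz": 0,"twist": 0}
    - {"tx": 0.32,"ty": -0.44,"tz": 0,"twist": 0}
    - {"tx": 0.42,"ty": -0.56,"tz": 0,"twist": 0}
    - {"tx": 0.5,"ty": -0.67,"tz": 0,"twist": 0}
    - {"tx": 0.54,"ty": -0.73,"tz": 0,"twist": 0}
    - {"tx": 0.549,"ty": -0.745,"tz": 0,"twist": 0}

```text
t: 16.02
eef_pos: [0.5115, -0.1163, 0.1823]
ee_rot: [3.14, -0.003, -2.678]
force: [1.1, 1.3, -1.9]
width: 0.0233
gripper_force: 45.0
```

Emit:
arm_command:
  commands:
    - {"tx": 0,"ty": 0,"tz": 0,"twist": 0}
    - {"tx": 0,"ty": 0,"tz": 0.02,"twist": 0}
    - {"tx": 0,"ty": 0,"tz": 0.06,"twist": 0}
    - {"tx": 0,"ty": 0,"tz": 0.1,"twist": 0}
    - {"tx": 0,"ty": 0,"tz": 0.14,"twist": 0}
    - {"tx": 0,"ty": 0,"tz": 0.17,"twist": 0}
    - {"tx": 0,"ty": 0,"tz": 0.18,"twist": 0}
    - {"tx": 0,"ty": 0,"tz": 0.18,"twist": 0}

```text
t: 16.68
eef_pos: [0.5128, -0.1134, 0.1376]
ee_rot: [3.141, -0.002, -2.674]
force: [-0.1, 0.1, -1.2]
width: 0.0233
gripper_force: 45.0
```

Emit:
arm_command:
  commands:
    - {"tx": -0.002,"ty": -0.001,"tz": 0.02,"twist": 0}
    - {"tx": -0.002,"ty": -0.001,"tz": 0.045,"twist": 0}
    - {"tx": -0.002,"ty": -0.001,"tz": 0.07,"twist": 0}
    - {"tx": -0.002,"ty": -0.001,"tz": 0.09,"twist": 0}
    - {"tx": -0.002,"ty": -0.001,"tz": 0.11,"twist": 0}
    - {"tx": -0.002,"ty": -0.001,"tz": 0.13,"twist": 0}
    - {"tx": -0.002,"ty": -0.001,"tz": 0.14,"twist": 0}
    - {"tx": -0.002,"ty": -0.001,"tz": 0.14,"twist": 0}

```text
t: 17.35
eef_pos: [0.5134, -0.1137, 0.1031]
ee_rot: [3.141, -0.001, -2.675]
force: [-0.6, 0.7, -1.9]
width: 0.0237
gripper_force: 45.0
```

Emit:
arm_command:
  commands:
    - {"tx": 0,"ty": 0,"tz": 0.015,"twist": 0}
    - {"tx": 0,"ty": 0,"tz": 0.03,"twist": 0}
    - {"tx": 0,"ty": 0,"tz": 0.045,"twist": 0}
    - {"tx": 0,"ty": 0,"tz": 0.06,"twist": 0}
    - {"tx": 0,"ty": 0,"tz": 0.072,"twist": 0}
    - {"tx": 0,"ty": 0,"tz": 0.082,"twist": 0}
    - {"tx": 0,"ty": 0,"tz": 0.086,"twist": 0}
    - {"tx": 0,"ty": 0,"tz": 0.086,"twist": 0}

```text
t: 18.02
eef_pos: [0.5137, -0.1137, 0.082]
ee_rot: [3.141, -0.0, -2.675]
force: [-0.1, 0.0, -2.6]
width: 0.0232
gripper_force: 45.0
```

Emit:
arm_command:
  commands:
    - {"tx": 0,"ty": 0,"tz": 0.002,"twist": 0}
    - {"tx": 0,"ty": 0,"tz": 0.004,"twist": 0}
    - {"tx": 0,"ty": 0,"tz": 0.006,"twist": 0}
    - {"tx": 0,"ty": 0,"tz": 0.006,"twist": 0}
    - {"tx": 0,"ty": 0,"tz": 0.006,"twist": 0}
    - {"tx": 0,"ty": 0,"tz": 0.006,"twist": 0}
    - {"tx": 0,"ty": 0,"tz": 0.006,"twist": 0}
    - {"tx": 0,"ty": 0,"tz": 0.006,"twist": 0}

```text
t: 18.68
eef_pos: [0.5139, -0.1136, 0.0808]
ee_rot: [-3.142, 0.0, -2.675]
force: [-0.4, -0.6, -2.1]
width: 0.0236
gripper_force: 45.0
```

Emit:
arm_command:
  commands:
    - {"tx": 0,"ty": 0,"tz": 0.001,"twist": 0}
    - {"tx": 0,"ty": 0,"tz": 0.002,"twist": 0}
    - {"tx": 0,"ty": 0,"tz": 0.003,"twist": 0}
    - {"tx": 0,"ty": 0,"tz": 0.004,"twist": 0}
    - {"tx": 0,"ty": 0,"tz": 0.004,"twist": 0}
    - {"tx": 0,"ty": 0,"tz": 0.004,"twist": 0}
    - {"tx": 0,"ty": 0,"tz": 0.004,"twist": 0}
    - {"tx": 0,"ty": 0,"tz": 0.004,"twist": 0}

```text
t: 19.35
eef_pos: [0.5139, -0.1136, 0.0798]
ee_rot: [-3.142, -0.0, -2.675]
force: [-0.1, -0.4, -2.0]
width: 0.0233
gripper_force: 45.0
```

Emit:
arm_command:
  commands:
    - {"tx": 0,"ty": 0,"tz": 0.001,"twist": 0}
    - {"tx": 0,"ty": 0,"tz": 0.002,"twist": 0}
    - {"tx": 0,"ty": 0,"tz": 0.003,"twist": 0}
    - {"tx": 0,"ty": 0,"tz": 0.003,"twist": 0}
    - {"tx": 0,"ty": 0,"tz": 0.003,"twist": 0}
    - {"tx": 0,"ty": 0,"tz": 0.003,"twist": 0}
    - {"tx": 0,"ty": 0,"tz": 0.003,"twist": 0}
    - {"tx": 0,"ty": 0,"tz": 0.003,"twist": 0}

```text
t: 20.02
eef_pos: [0.5139, -0.1137, 0.0796]
ee_rot: [-3.141, 0.0, -2.675]
force: [-2.6, 1.1, 5.9]
width: 0.0231
gripper_force: 45.0
```

Emit:
arm_command:
  commands:
    - {"tx": 0,"ty": 0,"tz": 0,"twist": 0}
    - {"tx": 0,"ty": 0,"tz": 0,"twist": 0}
    - {"tx": 0,"ty": 0,"tz": 0,"twist": 0}
    - {"tx": 0,"ty": 0,"tz": 0,"twist": 0}
    - {"tx": 0,"ty": 0,"tz": 0,"twist": 0}
    - {"tx": 0,"ty": 0,"tz": 0,"twist": 0}
    - {"tx": 0,"ty": 0,"tz": 0,"twist": 0}
    - {"tx": 0,"ty": 0,"tz": 0,"twist": 0}
  grip_force: 3

```text
t: 20.68
eef_pos: [0.5141, -0.1137, 0.0793]
ee_rot: [-3.141, 0.0, -2.675]
force: [-2.0, 1.1, 5.6]
width: 0.0241
gripper_force: 3.0
```

Emit:
arm_command:
  commands:
    - {"tx": 0,"ty": 0,"tz": 0,"twist": 0}
    - {"tx": 0,"ty": 0,"tz": 0,"twist": 0}
    - {"tx": 0,"ty": 0,"tz": 0,"twist": 0}
    - {"tx": 0,"ty": 0,"tz": 0,"twist": 0}
    - {"tx": 0,"ty": 0,"tz": 0,"twist": 0}
    - {"tx": 0,"ty": 0,"tz": 0,"twist": 0}
    - {"tx": 0,"ty": 0,"tz": 0,"twist": 0}
    - {"tx": 0,"ty": 0,"tz": 0,"twist": 0}
  claw: 1

```text
t: 21.35
eef_pos: [0.5139, -0.1136, 0.0791]
ee_rot: [-3.142, -0.0, -2.675]
force: [0.3, -0.4, 0.3]
width: 0.0713
gripper_force: 0.0
```

Emit:
arm_command:
  commands:
    - {"tx": 0,"ty": 0,"tz": 0,"twist": 0}
    - {"tx": 0,"ty": 0,"tz": -0.05,"twist": 0}
    - {"tx": 0,"ty": 0,"tz": -0.13,"twist": 0}
    - {"tx": 0,"ty": 0,"tz": -0.22,"twist": 0}
    - {"tx": 0,"ty": 0,"tz": -0.32,"twist": 0}
    - {"tx": 0,"ty": 0,"tz": -0.42,"twist": 0}
    - {"tx": 0,"ty": 0,"tz": -0.5,"twist": 0}
    - {"tx": 0,"ty": 0,"tz": -0.52,"twist": 0}

```text
t: 22.02
eef_pos: [0.5155, -0.1138, 0.2129]
ee_rot: [-3.139, 0.005, -2.674]
force: [0.7, -0.8, 0.3]
width: 0.0875
gripper_force: 0.0
```

Emit:
arm_command:
  commands:
    - {"tx": 0.05,"ty": -0.05,"tz": 0,"twist": 0}
    - {"tx": 0.12,"ty": -0.12,"tz": 0,"twist": 0}
    - {"tx": 0.2,"ty": -0.2,"tz": 0,"twist": 0}
    - {"tx": 0.3,"ty": -0.3,"tz": 0,"twist": 0}
    - {"tx": 0.4,"ty": -0.4,"tz": 0,"twist": 0}
    - {"tx": 0.48,"ty": -0.48,"tz": 0,"twist": 0}
    - {"tx": 0.5,"ty": -0.5,"tz": 0,"twist": 0}
    - {"tx": 0.5,"ty": -0.5,"tz": 0,"twist": 0}

```text
t: 22.68
eef_pos: [0.4574, -0.2831, 0.2084]
ee_rot: [3.141, -0.001, -2.678]
force: [0.6, 0.1, 0.2]
width: 0.0876
gripper_force: 0.0
```

Run:
```python
from h import *
a=cv2.imread("pics/side0.png")[130:340,180:460];b=grab_frame("side")[130:340,180:460,::-1]
c=cv2.imread("pics/side0.png")[170:230,330:370];d=grab_frame("side")[170:230,330:370,::-1]
f=lambda i:cv2.resize(i,(400,300))
print(get_state()["t"])
cv2.imwrite("pics/end.png",np.vstack([np.hstack([f(a),f(b)]),np.hstack([cv2.resize(i,(400,300)) for i in(c,d)])]))
```

```text
22.7833
```

View pics/end.png

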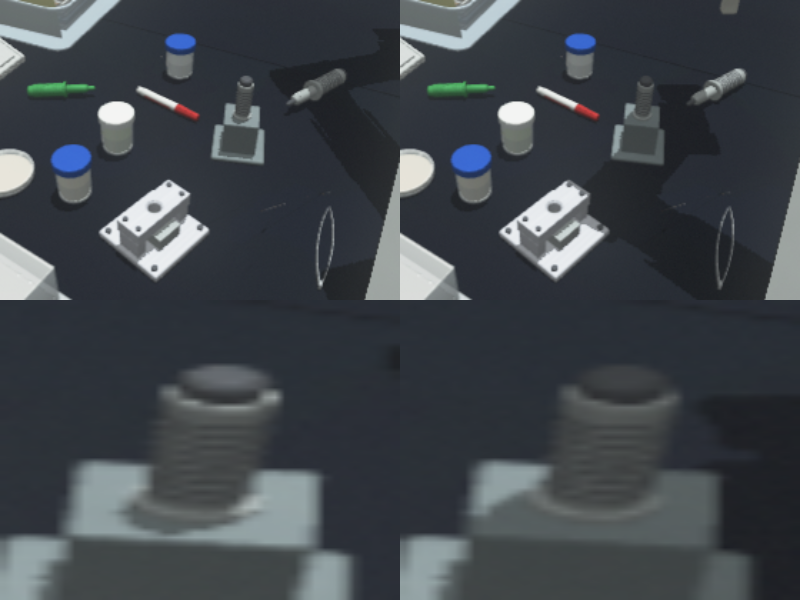

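The punch stands upright and home as at the start, with its cap at the same pixel to within one, about (352,185). The jig, cups, pen and other punches have not moved.

```bash
python3 -c "
from station import job_done;print(job_done())"
```

```text
the job is handed in; nothing more can be done
None
```

The punch was pressed once in the jig until the wrist force fell from about 8 N to 5 N (taken as the snap), then put back upright and fully home in its stand, with nothing else moved; the job was handed in at about 23 s.

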